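Show the bearing ball to the inspection lens

TASK

At the router bench, slide the dust shutter of the upward-looking inspection lens fully aside. Then lift the two-pocket tray by its upright grip and bring it over the lens without letting the loose ball or the flat bearing leave their pockets. Finish while still holding the tray in the gripper, still and level, with the ball straight over the lens and about 75 mm above its glass, the tray clear of the station; leave everything else on the bench where it is.

Things in the scene. Friction and masses are not known exactly. Their poses are not given: they have to be found in the camera images.
- lens (a point): Centre of the upward-facing round lens glass (44 mm across, in a black ring) on top of the inspection station, at the height of the glass, 52 mm above the bench. Axes: those of the station, z up, y the way the shutter opens.
- shutter (a joint): Travel of the sliding dust shutter in m: 0 = lens covered, 0.075 = fully aside, at its end stop. It slides along the station's +y, against about 1.2 N of friction, and stays where it is left. May start a little open.
- shutter_tab (a point): Grip point of the black upright tab on the shutter, 80 mm above the bench; moves with the shutter. The tab is 30 mm along the station's x, 9 mm thick along its y; its top is 12 mm above this point, the flat aluminium shutter plate (72 x 64 x 4 mm) 22 mm below it. Axes: those of the station.
- tray_grip (a point): Grip point in the tray's upright aluminium grip, over the tray's middle, 42 mm above its underside. The grip is a block 28 mm along the tray's x, 14 mm thick along its y, from 7 to 60 mm above the underside. Axes: those of the tray, z up when level.
- tray: The loose tray: aluminium frame 150 mm along its x, 60 mm along its y, 7 mm thick, about 0.25 kg, with the upright grip in the middle and a round clear pocket either side of it along x. Origin at the centre of its underside.
- pocket_front (a point): Centre of the floor of the tray's pocket at its +x end, 50 mm from the grip, 3 mm above the underside. The pocket is 36 mm across inside with a rim 4 mm above its floor. Tray axes.
- pocket_back (a point): Centre of the floor of the tray's pocket at its -x end, 50 mm from the grip; same size as the other. Tray axes.
- ball_center (a point): Centre of the loose bearing-steel ball, 24 mm in diameter, dark, about 55 g, free to roll a few mm in one of the two pockets (either one). Axes turn as it rolls.
- race_center (a point): Centre of the small closed ball bearing, a flat steel disc 26 mm across and 9 mm high with a dark sealed middle, about 25 g, lying loose in the other pocket.
- station: Fixed grey inspection station box, 100 mm along its x, 190 mm along its y, 50 mm high; origin under its centre, on the bench. The lens lies 45 mm from the centre along -y. Two low aluminium rails (tops 62 mm above the bench) run along y on either side of the shutter. Its place and yaw vary.
- stub: aluminium bar stub standing upright, 24 mm across, 30 mm high; origin under its centre; bystander
- collet_nut: dark steel collet nut, 30 mm across, 22 mm high, tapered top; origin under its centre; bystander
- offcut: flat aluminium offcut 60 x 90 x 20 mm; origin under its centre; bystander
- driver: screwdriver lying flat; bystander
- spanner: open wrench lying flat; bystander
- mouse: black computer mouse, 105 x 60 x 32 mm; origin under its centre; bystander
- mug: white mug, 80 mm across, 90 mm high; origin under its centre; bystander
There are look-alikes about, which are no part of the job. Several things have the shape of the tray; the one meant has the colours described above.

How it is judged:
By the outcome, as a careful person would: the job done as asked, in the order asked, and still so for the second after the job is handed in, while the arm keeps its last pose, push and grip.
It also fails if it takes over 59 s, if anything falls off the work surface, if the arm or the gripper's body presses on something with over 40 N, if the wrist force passes 120 N, or if a joint passes its speed limit or range.

ROBOT

A 6-joint arm with a two-finger parallel gripper is mounted at the origin on the work surface. World frame = base frame: x ahead of the robot, y to its left, z up, the work surface at z = 0. Lengths are in m, angles in rad, forces in N, time in s.
With the tool pointing down it reaches from about 0.375 to 0.975 m from the base axis. Payload 3.8 kg.
Tool frame: the origin (TCP) lies on the centre line of the jaws, within the pads' length; the fingertips stand 25 mm ahead of it and the grasp point (between the pads) lies 6 mm ahead of it; y points along the fingers, z is the direction in which the jaws open and shut, and the axes are right-handed (so a half turn about y gives the same grasp; the last joint's range is limited). The gripper opens to 85 mm and grips with 20 to 120 N. Pads are 22 mm wide; open, the fingers measure 114 mm over their backs; the gripper's body (76 mm by 85 mm) begins 54 mm behind the grasp point. The pads swing forward as they close: fully open they stand 13 mm farther back than shut.
Start: joints at [-1.206, 0.264, 1.604, -0, 1.274, -0.037], TCP at [0.264, -0.621, 0.256] pointing down, gripper open.
Joint ranges: [-2.63, 2.63], [-0.94, 2.18], [0.31, 2.57], [-1.31, 4.45], [0, 2.66], [-2.55, 2.55]. Speed limits (rad/s): [2.57, 2.57, 3.14, 3.14, 3.14, 3.14].

INTERFACE

Orientations are given as a rotation vector (axis times angle).
In Python, from workcell import bot gives the robot as it stands.
- The arm moves only by the shell command python3 -m jog 'ROWS' [FORCE]. ROWS is JSON, a list of rows, each a list of 5 numbers: the shift along the world's x, y, z in mm, then the turn about the world's z in degrees, then the finger opening in mm, from 0 to 85.4. A call has exactly 10 rows; each row is the pose to reach, as a shift and turn from the pose commanded when the call began; what a row does not reach only later rows make up. A row lasts 1/8 s, in which the tool goes at most 62.5 mm and 10.7 degrees, less where a joint would pass 70% of its speed; a pose out of reach is approached as far as the arm can. A call with a gripper value outside its range is refused whole. The fingers move at their own pace and stop on an object; FORCE is the grip in N (left out, the last holds). Time passes only in rows, so rows that repeat a pose let the fingers close, or fill a call up. It gives the time, the measured TCP pose, the force and the opening at its end, in the units of the state.
- bot.read_state(): the state, without advancing time (a new reading comes with each control period).
- bot.read_camera(name): name is "scene" or "side" or "wrist"; returns a dict with "pixels" (480x640x3 uint8, red, green, blue), "fx", "fy", "cx", "cy" (pixels), "R" (3x3) and "t" (3): a world point X has camera coordinates R X + t. Camera axes: x right, y down, z forward; pixel columns grow to the right and rows downward; lengths in m; the calibration is good to about 2 mm. A picture is of the moment at which its call begins. There is no depth.
- bot.finish_job(): hands the job in, once; it reports no verdict.
The state is a dict: "time": time; "q": joint angles; "joint_vel": joint speeds; "joint_torque": joint torques, N m; "tool_pos": TCP position; "tcp_rot": TCP orientation; "wrist_force": force on the tool from outside, world axes, zero at the start; "torque": the same for the moment, N m; "width": opening from 0.0 (shut) to 1.0 (fully open).
Only numpy, scipy, OpenCV 4.12 (cv2) and the standard library are available. Lean on these libraries where they do the work, as an engineer would, in place of code of your own. Each camera call takes 0.05 s, during which the arm holds its last target.

## Working session

There is one attempt and no reset: what is moved stays moved. The work goes in short steps, Python scripts to look and compute and a shell command to move; the robot and the scene stay as the last step left them, time stands still between calls to the robot, and variables do not carry over. Pictures are saved under pics/ and viewed, and the job is handed in when it is done.

```bash
mkdir -p pics; ls
cat > h.py <<'E'
import numpy as np, cv2
from workcell import bot
def cam(n,save=None):
    c=bot.read_camera(n)
    c['R']=np.array(c['R']);c['t']=np.array(c['t'])
    if save: cv2.imwrite('pics/'+save,c['pixels'][:,:,::-1])
    return c
def ray(c,u,v):
    d=c['R'].T@np.array([(u-c['cx'])/c['fx'],(v-c['cy'])/c['fy'],1.]);o=-c['R'].T@c['t'];return o,d
def onz(c,u,v,z):
    o,d=ray(c,u,v);return o+d*(z-o[2])/d[2]
def proj(c,X):
    p=c['R']@np.array(X)+c['t'];return c['cx']+c['fx']*p[0]/p[2],c['cy']+c['fy']*p[1]/p[2]
E
python3 - <<'E'
from h import *
import pickle
d={}
for n in ('scene','side','wrist'):
    c=cam(n,n+'0.png');d[n]=c
    print(n,c['fx'],c['cx'],c['cy'],-c['R'].T@c['t'],c['R'][2])
pickle.dump(d,open('c0.pkl','wb'))
print(bot.read_state())
E
```

```text
pics
scene 445.75787856591376 319.05291563488026 239.8616075874471 [1.09835799 0.45832699 1.14173641] [-0.41956675 -0.39884965 -0.8154034 ]
side 560.3719743751553 329.15916571506153 248.07556017147755 [0.07601176 0.90904142 0.84918072] [ 0.35897871 -0.73258158 -0.57832388]
wrist 332.60792858068316 316.141023794436 237.22931433715192 [ 0.33057812 -0.59295489  0.37334161] [-0.26536174 -0.11036559 -0.95781135]
{'time': 0.15, 'q': array([-1.20591669e+00,  2.64603044e-01,  1.60509236e+00,  1.53676096e-05,
        1.27369892e+00, -3.69128709e-02]), 'joint_vel': array([ 0.00030053, -0.00337073, -0.00386882,  0.00026306,  0.00022421,
       -0.00093096]), 'joint_torque': array([-7.10894692e-04, -5.15904880e+01, -3.67959988e+01, -1.45435365e-04,
        8.07728997e-03, -7.93074193e-07]), 'tool_pos': array([ 0.26377434, -0.62074437,  0.25521521]), 'tcp_rot': array([-0.40771069,  2.00252099, -1.99888686]), 'wrist_force': array([-0.54736919,  0.2686996 , -0.68273624]), 'torque': array([ 0.0374733 , -0.01268501, -0.00088676]), 'width': 0.9985699567617106}
```

View pics/scene0.png

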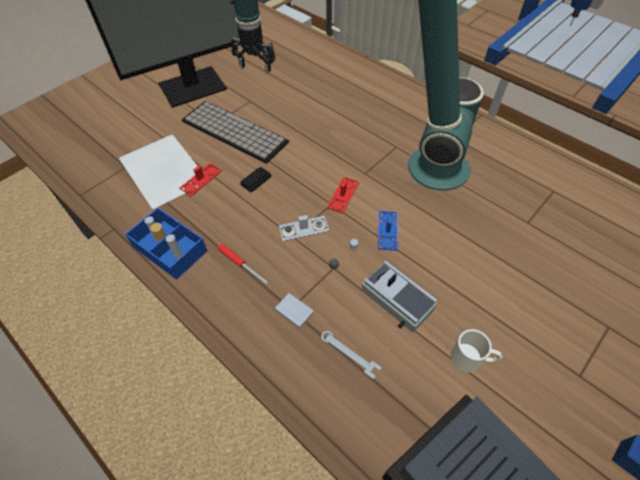

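View pics/side0.png

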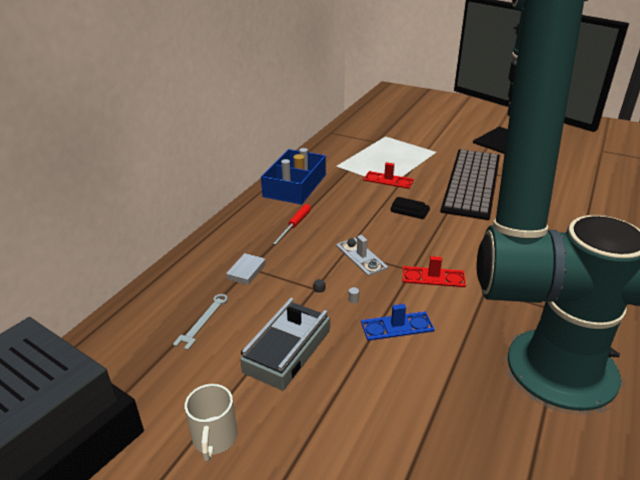

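View pics/wrist0.png

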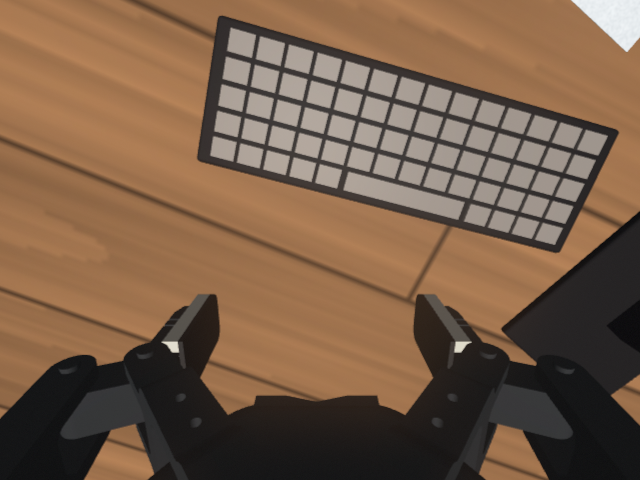

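Tray-shaped candidates in the scene view are silver (303,228), red (200,180), red (343,194) and blue (388,230). The description says aluminium, so I choose silver. The station is at (400,293). Next is a close crop to check.

Run:
```python
import cv2,numpy as np
a=cv2.imread('pics/scene0.png');b=cv2.imread('pics/side0.png')
A=cv2.resize(a[200:260,265:345],(800,600),interpolation=cv2.INTER_CUBIC);cv2.imwrite('pics/ca.png',A)
B=cv2.resize(a[255:330,350:450],(800,600),interpolation=cv2.INTER_CUBIC);cv2.imwrite('pics/cb.png',B)
C=cv2.resize(b[225:285,325:405],(800,600),interpolation=cv2.INTER_CUBIC);cv2.imwrite('pics/cc.png',C)
D=cv2.resize(b[290:392,232:368],(800,600),interpolation=cv2.INTER_CUBIC);cv2.imwrite('pics/cd.png',D)
```

```text
(no output)
```

View pics/ca.png

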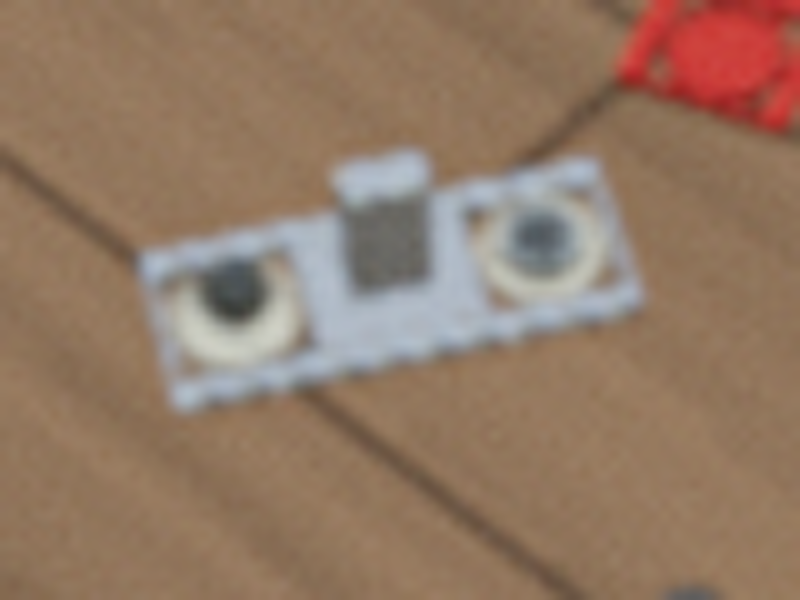

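View pics/cb.png

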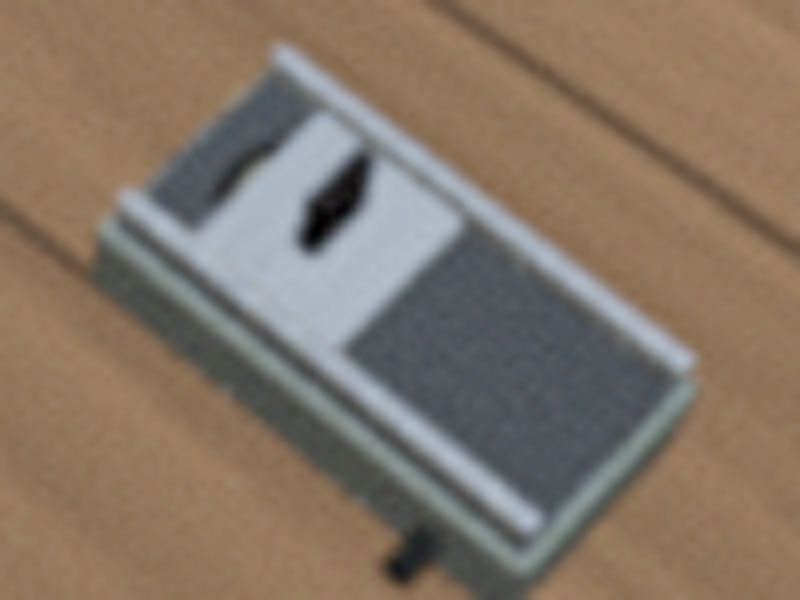

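View pics/cc.png

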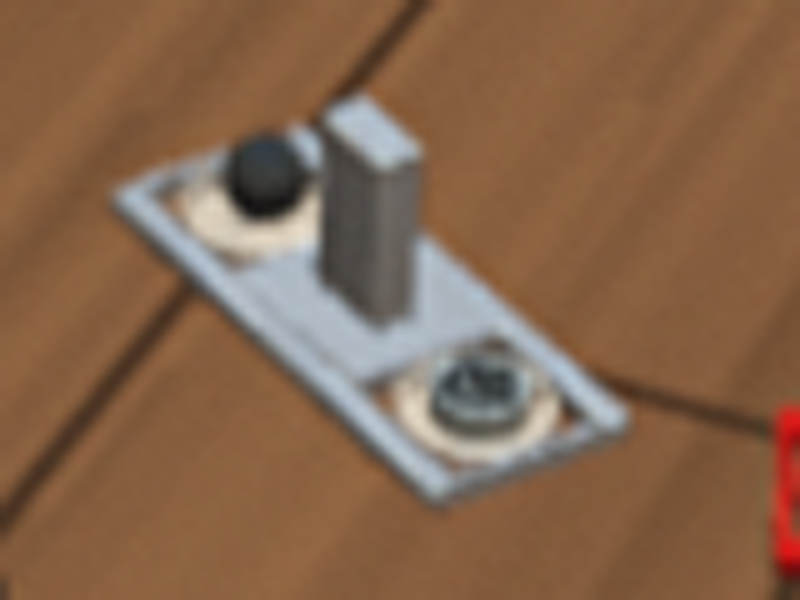

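View pics/cd.png

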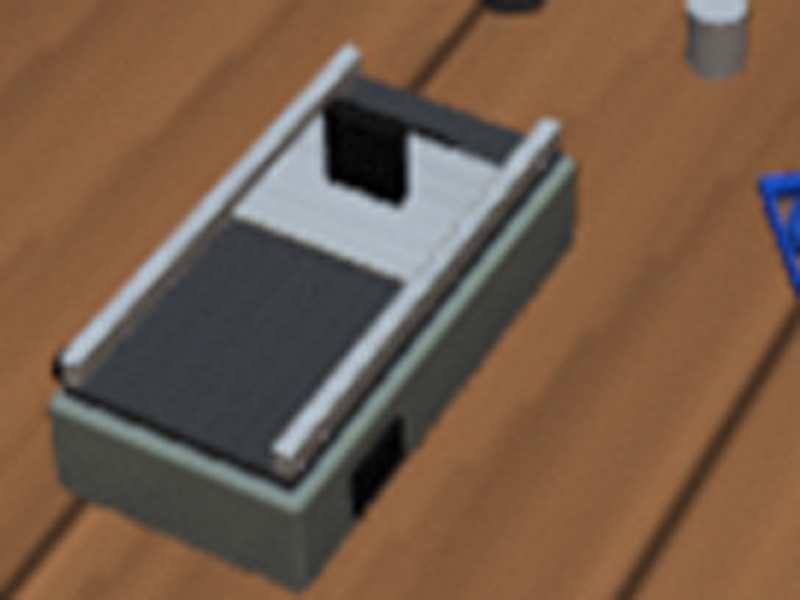

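Run:
```python
from h import *
import pickle
d=pickle.load(open('c0.pkl','rb'));S=d['scene'];D=d['side']
def s1(p,o,k): return o[0]+p[0]/k-.5+.5/k,o[1]+p[1]/k-.5+.5/k
ca=lambda *p:s1(p,(265,200),10);cb=lambda *p:s1(p,(350,255),8);cc=lambda *p:s1(p,(325,225),10);cd=lambda *p:s1(p,(232,290),800/136)
f=lambda c,p,z:np.round(onz(c,*p,z)[:2]*1000,1)
print('rails scene',[f(S,cb(*p),.062) for p in((285,50),(692,362),(130,195),(535,525))])
print('rails side',[f(D,cd(*p),.062) for p in((350,48),(72,368),(550,125),(288,450))])
print('body side',[f(D,cd(*p),.05) for p in((300,500),(572,162),(55,400))])
print('tab top scene',[f(S,cb(*p),.092) for p in((368,155),(310,250))], 'side',[f(D,cd(*p),.092) for p in((328,103),(410,133))])
print('plate scene z56',[f(S,cb(*p),.056) for p in((322,112),(465,222),(345,350),(200,235))])
print('plate side',[f(D,cd(*p),.056) for p in((232,215),(408,282))])
print('tray scene',[f(S,ca(*p),.007) for p in((142,255),(600,158),(645,300),(178,408))])
print('tray side',[f(D,cc(*p),.007) for p in((118,192),(310,125),(630,412),(440,490))])
print('grip top scene',[f(S,ca(*p),.06) for p in((335,160),(428,150),(432,192),(338,205))],'side',[f(D,cc(*p),.06) for p in((322,118),(365,92),(422,155),(380,168))])
print('ball',f(S,ca(237,287),.015),f(D,cc(265,175),.015))
print('race',f(S,ca(540,238),.012),f(D,cc(480,385),.012))
print('other: stub',f(S,(354,244),.015),'nut',f(S,(334,264),.01),'blue',f(S,(388,230),.01),'red',f(S,(343,194),.01),'offcut',f(S,(294,309),.02),'mug',f(S,(472,350),.05))
```

```text
rails scene [array([469.3, 120.6]), array([476., 299.]), array([553.2, 117.6]), array([560.8, 295. ])]
rails side [array([556.2, 114.8]), array([558.5, 295.6]), array([471.7, 119.9]), array([477.2, 295.1])]
body side [array([469.2, 302.4]), array([461.8, 122. ]), array([562.9, 300.8])]
tab top scene [array([501.4, 177.1]), array([544.3, 185.2])] side [array([530.4, 174. ]), array([497.6, 174.9])]
plate scene z56 [array([477.7, 144.6]), array([480. , 208.9]), array([548.2, 208.4]), array([546.3, 143.9])]
plate side [array([552.7, 204.9]), array([482.2, 206.5])]
tray scene [array([ 558.6, -231.6]), array([ 430.7, -149.7]), array([ 463.6, -100.5]), array([ 593. , -180.3])]
tray side [array([ 590.5, -183.8]), array([ 558.2, -235. ]), array([ 435. , -154.4]), array([ 465.1, -104.2])]
grip top scene [array([ 517.7, -181.6]), array([ 495.4, -163. ]), array([ 506.6, -150.7]), array([ 529.7, -168.6])] side [array([ 526.4, -167.2]), array([ 521.4, -182.7]), array([ 497.5, -163.3]), array([ 504.6, -153.4])]
ball [ 551.  -195.4] [ 554.6 -197.6]
race [ 470.6 -139.3] [ 470.4 -141.8]
other: stub [457.7  -2.7] nut [551.1  -1.9] blue [341.5  39.9] red [ 323.2 -163.8] offcut [741.4  18.1] mug [527.3 445.6]
```

Run:
```python
from h import *
from scipy.spatial.transform import Rotation as R
s=bot.read_state();M=R.from_rotvec(s['tcp_rot']).as_matrix();print(M.round(3));z=M[:,2]
print(np.degrees(np.arctan2(z[1],z[0])), s['tool_pos'])
```

```text
[[-0.92  -0.001  0.391]
 [-0.391  0.002 -0.92 ]
 [-0.    -1.    -0.002]]
-66.97923940538358 [ 0.26377434 -0.62074437  0.25521521]
```

Silver tray confirmed: dark ball in the pocket at crop ca (237,287), flat bearing at (540,238). The two views agree within 4 mm:

| Item | Measured (mm / deg) |
|---|---|
| Tab | (514, 176) |
| Station yaw | about -2° |
| Lens | (514, 162) |
| Grip | (512, -166) |
| Tray axis | -32.5° |

Now moving to above the tab.

```bash
python3 -m jog '[[15,48,0,10,40],[30,96,0,20,40],[45,144,0,30,40],[60,192,0,40,40],[75,240,0,50,40],[90,288,0,60,40],[105,336,0,70,40],[120,384,0,80,40],[135,432,0,90,40],[150,480,0,100,40]]' 40; python3 -m jog '[[15,48,0,10,40],[30,96,0,20,40],[45,144,0,30,40],[60,192,0,40,40],[75,240,0,50,40],[90,280,0,55,40],[100,317,-20,55,40],[100,317,-60,55,40],[100,317,-100,55,40],[100,317,-100,55,40]]'
python3 - <<'E'
from h import *
c=cam('wrist','w1.png');c=cam('side','s1.png');c=cam('scene','sc1.png')
print(bot.read_state()['tool_pos'])
E
```

```text
time: 1.4
tool_pos: [0.414, -0.1396, 0.2562]
tcp_rot: [-1.43, 0.771, -0.771]
wrist_force: [1.6, -0.4, 0.9]
width: 0.468
time: 2.65
tool_pos: [0.5106, 0.175, 0.1523]
tcp_rot: [-1.573, 0.034, -0.02]
wrist_force: [-0.6, 0.5, 0.1]
width: 0.469
[0.51503186 0.17596916 0.15794073]
```

View pics/w1.png

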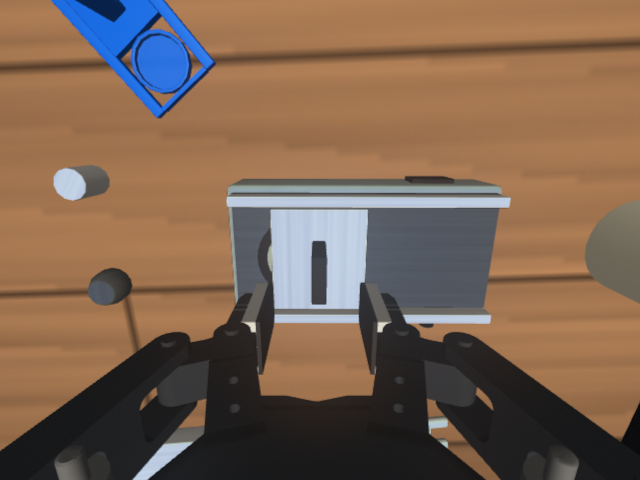

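View pics/s1.png

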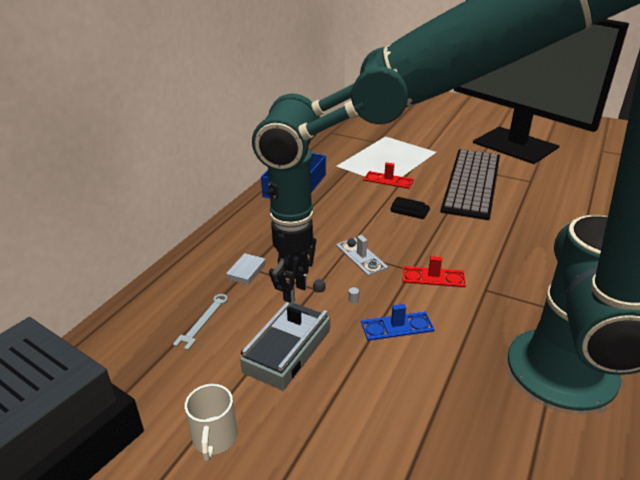

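Run:
```python
from h import *
from scipy.spatial.transform import Rotation as R
c=cam('wrist');s=bot.read_state()
print(s['time'],s['tool_pos'],R.from_rotvec(s['tcp_rot']).as_matrix()[:,2])
g=c['pixels'];sub=g[200:330,240:400].max(2);
print(onz(c,312,241,.092),onz(c,326,241,.092),onz(c,319,303,.058))
for p in((271,209),(367,209),(368,305),(272,308)): print('plate',onz(c,*p,.058))
for p in((228,203),(509,203),(490,320)): print('rail',onz(c,*p,.062))
```

```text
2.85 [0.51548675 0.17604953 0.158537  ] [0.03485984 0.99939155 0.00115287]
[0.49886907 0.17349162 0.092     ] [0.49915375 0.18160741 0.092     ] [0.55701606 0.17598277 0.058     ]
plate [0.48620043 0.14620789 0.058     ]
plate [0.48844213 0.21027151 0.058     ]
plate [0.55989711 0.2116713  0.058     ]
plate [0.55986684 0.14147878 0.058     ]
rail [0.48041752 0.11907132 0.062     ]
rail [0.48682354 0.3022248  0.062     ]
rail [0.57300057 0.29985849 0.062     ]
```

```bash
python3 -m jog '[[0,2,-25,0,40],[0,2,-45,0,40],[0,2,-60,0,40],[0,2,-66,0,40],[0,2,-66,0,40],[0,2,-66,0,0],[0,2,-66,0,0],[0,2,-66,0,0],[0,2,-66,0,0],[0,2,-66,0,0]]' 25
python3 - <<'E'
from h import *
c=cam('side');x=cv2.resize(c['pixels'][230:400,220:400,::-1],(720,600) if 0 else (635,600));cv2.imwrite('pics/s2.png',x)
E
```

```text
time: 4.1
tool_pos: [0.5146, 0.1779, 0.0912]
tcp_rot: [-1.57, 0.026, -0.028]
wrist_force: [-0.1, -1.1, 5.8]
width: 0.098
```

View pics/s2.png

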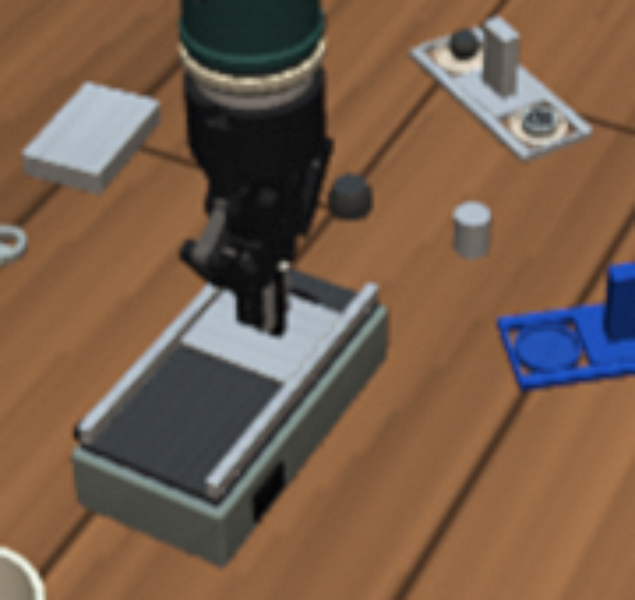

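The side view shows the fingers closed on the tab (crop 262,315), with an opening of about 8.4 mm against the 9 mm tab. Sliding now.

```bash
python3 -m jog '[[0,8,0,0,0],[1,17,0,0,0],[1,26,0,0,0],[1,35,0,0,0],[2,44,0,0,0],[2,51,0,0,0],[2,56,0,0,0],[2,60,0,0,0],[2,62,0,0,0],[2,62,0,0,0]]' 25
python3 - <<'E'
from h import *
print(bot.read_state()['tool_pos'],bot.read_state()['wrist_force'])
c=cam('scene');x=cv2.resize(c['pixels'][235:345,330:460,::-1],(709,600));cv2.imwrite('pics/s3.png',x)
E
```

```text
time: 5.4
tool_pos: [0.5167, 0.2375, 0.0911]
tcp_rot: [-1.575, 0.025, -0.027]
wrist_force: [-0.2, -10.6, 8.6]
width: 0.101
[0.51674411 0.2375254  0.0911353 ] [ -0.21247055 -10.64399452   8.64067496]
```

View pics/s3.png

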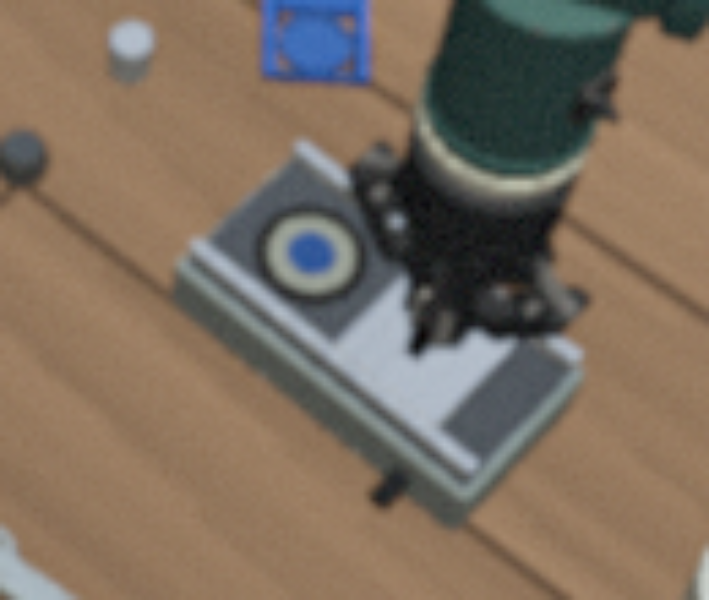

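The lens is uncovered (crop 312,252) and Fy of -10.6 N says the end stop is reached. A small extra push to confirm, then release.

```bash
python3 -m jog '[[0,2,0,0,0],[0,3,0,0,0],[0,3,0,0,0],[0,3,0,0,0],[0,3,0,0,0],[0,3,0,0,0],[0,3,0,0,0],[0,3,0,0,0],[0,3,0,0,0],[0,3,0,0,0]]'
python3 -m jog '[[0,-2,0,0,0],[0,-2,0,0,30],[0,-2,0,0,30],[0,-2,0,0,30],[0,-2,20,0,30],[0,-2,60,0,30],[0,-2,100,0,50],[0,-2,130,0,60],[0,-2,150,0,60],[0,-2,150,0,60]]'
python3 - <<'E'
from h import *
import pickle
d={n:cam(n,n+'4.png') for n in('scene','side','wrist')};pickle.dump(d,open('c4.pkl','wb'))
E
```

```text
time: 6.7
tool_pos: [0.5168, 0.2378, 0.0911]
tcp_rot: [-1.579, 0.025, -0.026]
wrist_force: [1.4, -20.2, 12.2]
width: 0.097
time: 7.95
tool_pos: [0.5168, 0.2414, 0.2418]
tcp_rot: [-1.569, 0.025, -0.029]
wrist_force: [0.4, -0.2, -0.0]
width: 0.702
```

View pics/wrist4.png

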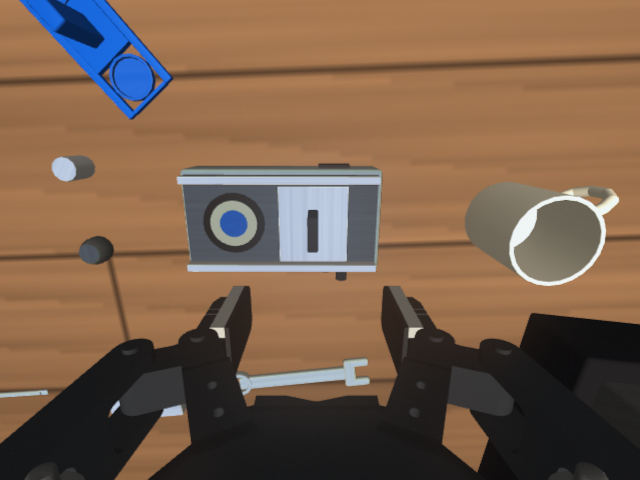

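View pics/side4.png

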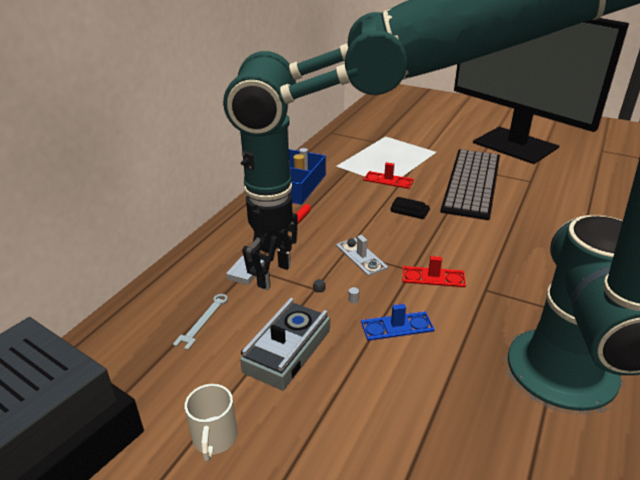

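View pics/scene4.png

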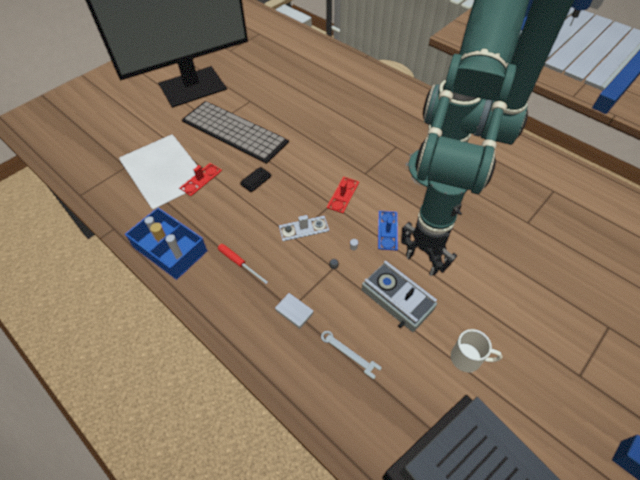

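Lens uncovered: scene (387,282), side (299,320), wrist (233,223). The shutter is at its far stop. Measuring the lens in all three views.

Run:
```python
from h import *
import pickle
d=pickle.load(open('c4.pkl','rb'));rs=[]
for n,(u,v),r in(('scene',(387,282),9),('side',(299,320),14),('wrist',(233,223),34)):
    p=d[n]['pixels'].astype(int);b=(p[:,:,2]-p[:,:,0]>40)
    m=np.zeros(b.shape,bool);m[v-r:v+r+1,u-r:u+r+1]=1;ys,xs=np.nonzero(b&m)
    X=onz(d[n],xs.mean(),ys.mean(),.052);print(n,xs.mean(),ys.mean(),len(xs),X.round(4));rs.append(ray(d[n],xs.mean(),ys.mean()))
for ids in((0,1),(0,1,2)):
    A=0;B=0
    for i in ids:
        o,dd=rs[i];dd=dd/np.linalg.norm(dd);P=np.eye(3)-np.outer(dd,dd);A=A+P;B=B+P@o
    print(np.linalg.solve(A,B))
s=bot.read_state();print(s['tool_pos'])
W=d['wrist'];print('tab',onz(W,307,210,.092),onz(W,318,210,.092))
```

```text
scene 386.57142857142856 280.9591836734694 49 [0.514  0.1616 0.052 ]
side 297.55696202531647 319.53164556962025 79 [0.5159 0.1596 0.052 ]
wrist 233.22126929674099 223.26929674099486 583 [0.5163 0.1613 0.052 ]
[0.51490023 0.16189279 0.0540259 ]
[0.51519999 0.16196183 0.05427739]
[0.51501797 0.24046086 0.2384036 ]
tab [0.4974772  0.23306123 0.092     ] [0.49778331 0.24199562 0.092     ]
```

```bash
python3 -m jog '[[0,-51,0,-5,60],[0,-102,0,-10,60],[0,-153,0,-15,60],[0,-204,0,-20,60],[-1,-255,0,-25,60],[-2,-306,0,-30,60],[-3,-357,0,-30,60],[-3,-407,0,-30,60],[-3,-407,-30,-30,60],[-3,-407,-60,-30,60]]'
python3 -m jog '[[0,0,0,0,50],[0,0,0,0,50],[0,0,0,0,50],[0,0,0,0,50],[0,0,0,0,50],[0,0,0,0,50],[0,0,0,0,50],[0,0,0,0,50],[0,0,0,0,50],[0,0,0,0,50]]'
python3 - <<'E'
from h import *
import pickle
from scipy.spatial.transform import Rotation as R
d={n:cam(n,n+'5.png') for n in('scene','side','wrist')};pickle.dump(d,open('c5.pkl','wb'))
s=bot.read_state();z=R.from_rotvec(s['tcp_rot']).as_matrix()[:,2];print(s['tool_pos'],np.degrees(np.arctan2(z[1],z[0])))
E
```

```text
time: 9.35
tool_pos: [0.512, -0.167, 0.178]
tcp_rot: [-1.526, 0.441, -0.437]
wrist_force: [0.3, -0.0, -0.9]
width: 0.703
time: 10.6
tool_pos: [0.513, -0.1663, 0.1802]
tcp_rot: [-1.526, 0.437, -0.437]
wrist_force: [1.1, -0.1, -0.1]
width: 0.588
[ 0.51297779 -0.16623335  0.18025906] 58.02236069172288
```

View pics/wrist5.png

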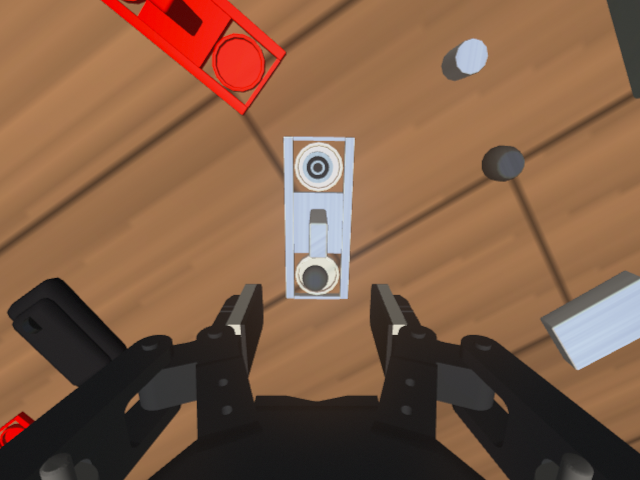

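Run:
```python
from h import *
import pickle
d=pickle.load(open('c5.pkl','rb'));W=d['wrist']
for p in((284,138),(354,138),(348,298),(287,298)): print('corner',onz(W,*p,.007).round(4))
C=np.mean([onz(W,*p,.007) for p in((284,138),(354,138),(348,298),(287,298))],0);print(C)
print('grip top', onz(W,318,238,.06).round(4),'ball',onz(W,316,278,.015).round(4),'race',onz(W,318,167,.012).round(4))
```

```text
corner [ 0.4363 -0.1513  0.007 ]
corner [ 0.4674 -0.1014  0.007 ]
corner [ 0.5928 -0.1808  0.007 ]
corner [ 0.5615 -0.2309  0.007 ]
[ 0.51451954 -0.16608298  0.007     ]
grip top [ 0.5122 -0.1652  0.06  ] ball [ 0.5556 -0.1941  0.015 ] race [ 0.4714 -0.1395  0.012 ]
```

Grip (512.8,-166), axis -32.5°, both in line with the earlier views. The gripper is centred over it. Descending and gripping.

```bash
python3 -m jog '[[0,0,-30,0,50],[0,0,-65,0,50],[0,0,-95,0,50],[0,0,-115,0,50],[0,0,-128,0,50],[0,0,-131,0,50],[0,0,-131,0,30],[0,0,-131,0,30],[0,0,-131,0,30],[0,0,-131,0,30]]' 30
python3 -m jog '[[0,0,0,0,22],[0,0,0,0,18],[0,0,0,0,16],[0,0,0,0,14],[0,0,0,0,12],[0,0,0,0,10],[0,0,0,0,5],[0,0,0,0,0],[0,0,0,0,0],[0,0,0,0,0]]' 60
python3 - <<'E'
from h import *
c=cam('wrist','wrist6.png');c=cam('side','side6.png')
x=cv2.resize(c['pixels'][180:300,280:440,::-1],(800,600));cv2.imwrite('pics/s6.png',x)
E
```

```text
time: 12.0
tool_pos: [0.5133, -0.1663, 0.0497]
tcp_rot: [-1.526, 0.437, -0.438]
wrist_force: [-0.6, -1.0, 0.1]
width: 0.352
time: 13.25
tool_pos: [0.5132, -0.1661, 0.0495]
tcp_rot: [-1.526, 0.437, -0.438]
wrist_force: [1.4, 4.9, 2.7]
width: 0.157
```

View pics/s6.png

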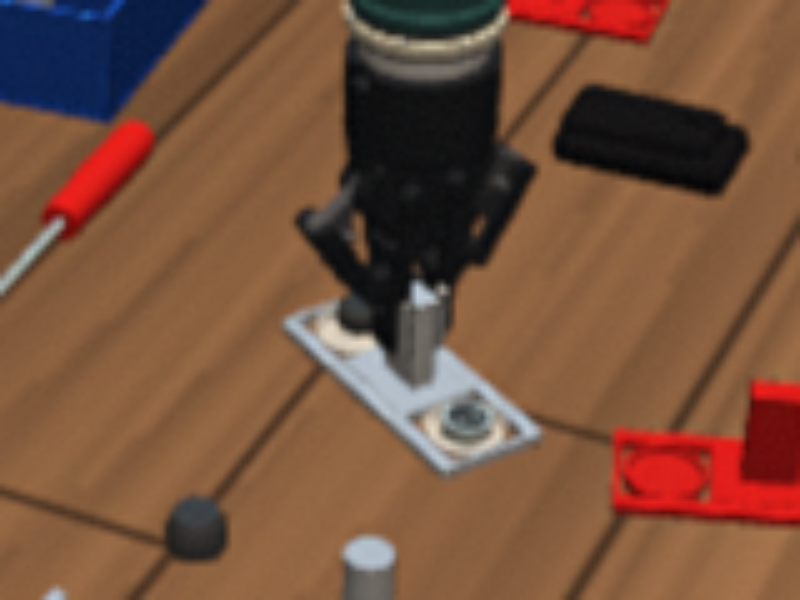

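View pics/wrist6.png

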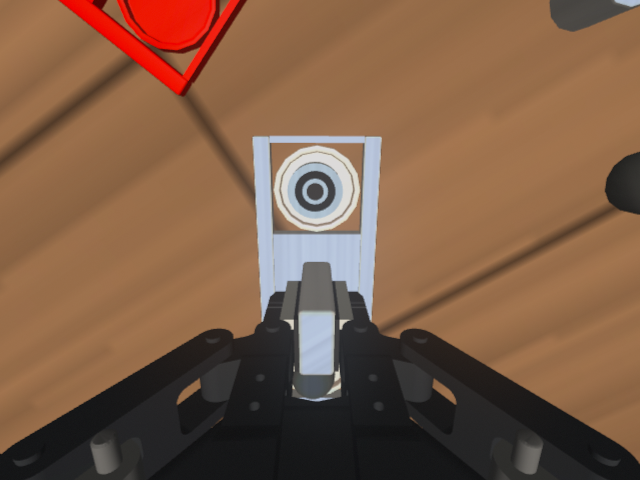

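Gripped: opening 13.4 mm against the 14 mm block, with ball and bearing in their pockets. Lifting gently.

```bash
python3 -m jog '[[0,0,2,0,0],[0,0,7,0,0],[0,0,16,0,0],[0,0,30,0,0],[0,0,48,0,0],[0,0,66,0,0],[0,0,83,0,0],[0,0,97,0,0],[0,0,107,0,0],[0,0,112,0,0]]' 60
python3 - <<'E'
from h import *
c=cam('side');x=cv2.resize(c['pixels'][160:280,280:440,::-1],(800,600));cv2.imwrite('pics/s7.png',x)
print(bot.read_state()['tool_pos'],bot.read_state()['wrist_force'])
E
```

```text
time: 14.6
tool_pos: [0.5131, -0.1663, 0.162]
tcp_rot: [-1.526, 0.437, -0.438]
wrist_force: [-0.1, -0.1, -3.4]
width: 0.151
[ 0.51327585 -0.16634047  0.16222339] [-0.0362161  -0.06834741 -2.11851512]
```

View pics/s7.png

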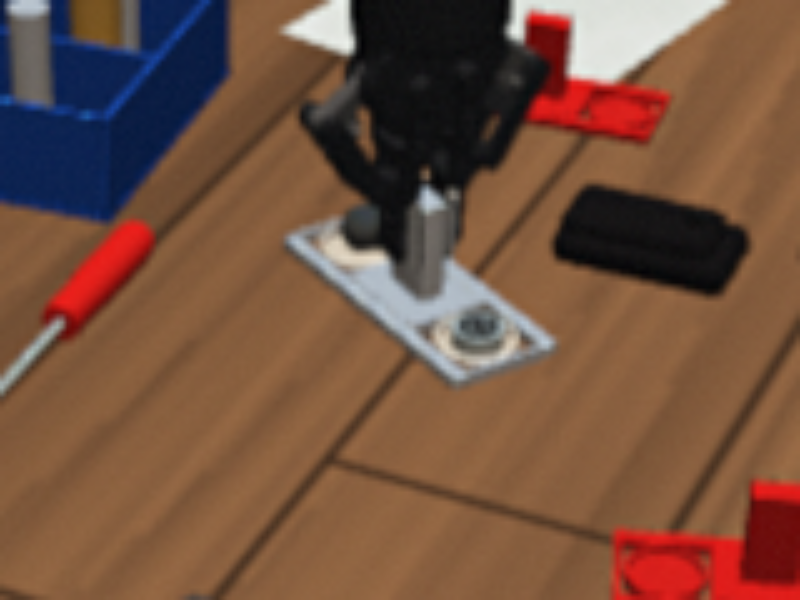

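Level in the air with both parts in place. Carrying it gently over to the lens.

```bash
python3 -m jog '[[0,2,0,0,0],[-1,7,0,0,0],[-2,15,0,0,0],[-3,26,0,0,0],[-4,39,0,0,0],[-6,54,0,0,0],[-8,70,0,0,0],[-10,86,0,0,0],[-12,102,0,0,0],[-13,118,0,0,0]]' 60
python3 -m jog '[[-2,16,0,0,0],[-4,32,0,0,0],[-5,48,0,0,0],[-7,64,0,0,0],[-9,80,0,0,0],[-11,96,0,0,0],[-13,112,0,0,0],[-14,128,0,0,0],[-16,144,0,0,0],[-18,160,0,0,0]]'
python3 -m jog '[[-2,16,0,0,0],[-3,31,0,0,0],[-5,44,0,0,0],[-6,54,0,0,0],[-7,62,0,0,0],[-8,68,0,0,0],[-9,72,0,0,0],[-9,74,0,0,0],[-9,75,0,0,0],[-9,76,0,0,0]]'
python3 -m jog '[[0,0,0,0,0],[0,0,0,0,0],[0,0,0,0,0],[0,0,0,0,0],[0,0,0,0,0],[0,0,0,0,0],[0,0,0,0,0],[0,0,0,0,0],[0,0,0,0,0],[0,0,0,0,0]]'
python3 - <<'E'
from h import *
import pickle
d={n:cam(n,n+'8.png') for n in('scene','side','wrist')};pickle.dump(d,open('c8.pkl','wb'))
for n,(u,v) in(('scene',(360,190)),('side',(220,230))):
    x=cv2.resize(d[n]['pixels'][v:v+135,u:u+180,::-1],(800,600),interpolation=cv2.INTER_CUBIC);cv2.imwrite('pics/%s8c.png'%n,x)
E
```

```text
time: 15.9
tool_pos: [0.4998, -0.0471, 0.1613]
tcp_rot: [-1.526, 0.437, -0.437]
wrist_force: [-0.1, 0.8, -2.5]
width: 0.154
time: 17.15
tool_pos: [0.4818, 0.1128, 0.1613]
tcp_rot: [-1.526, 0.437, -0.437]
wrist_force: [0.7, -0.7, -2.7]
width: 0.152
time: 18.4
tool_pos: [0.473, 0.1876, 0.1613]
tcp_rot: [-1.526, 0.438, -0.438]
wrist_force: [0.1, 0.7, -3.0]
width: 0.155
time: 19.65
tool_pos: [0.4729, 0.1878, 0.1613]
tcp_rot: [-1.526, 0.437, -0.437]
wrist_force: [-0.9, 0.6, -2.7]
width: 0.158
```

View pics/scene8.png

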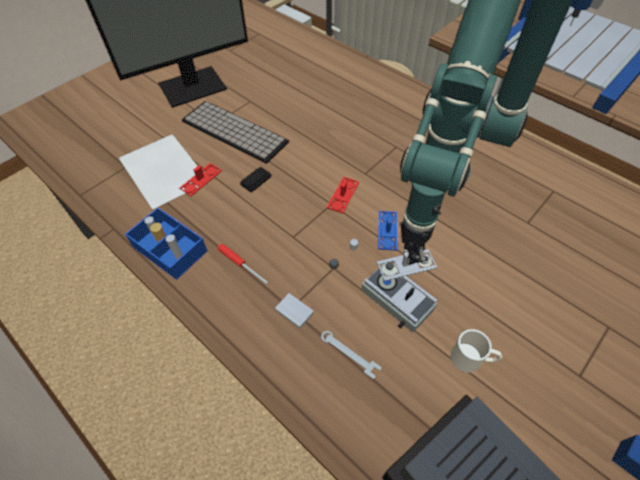

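View pics/side8.png

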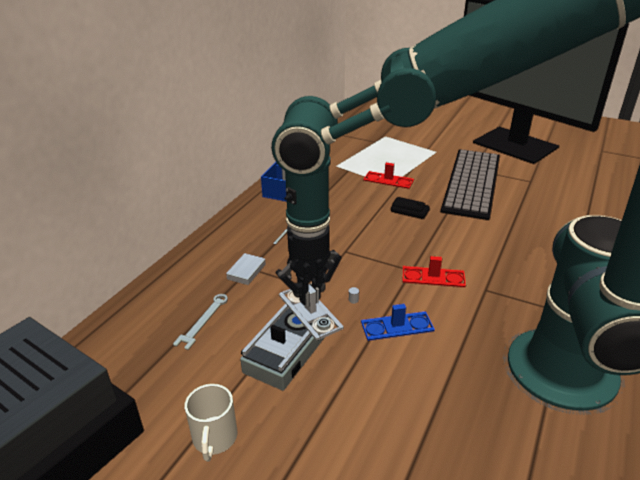

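View pics/wrist8.png

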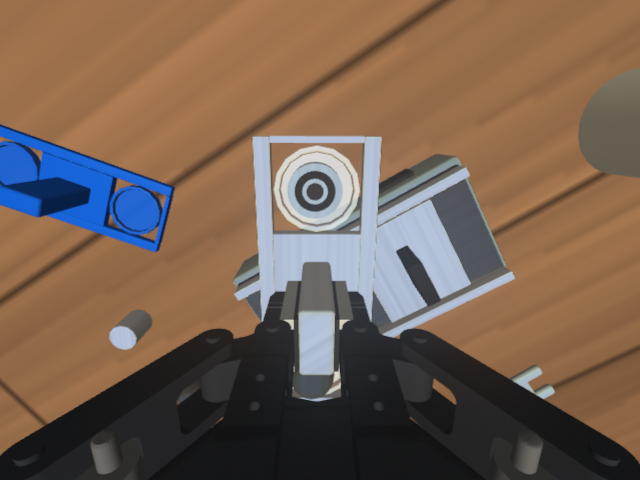

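View pics/scene8c.png

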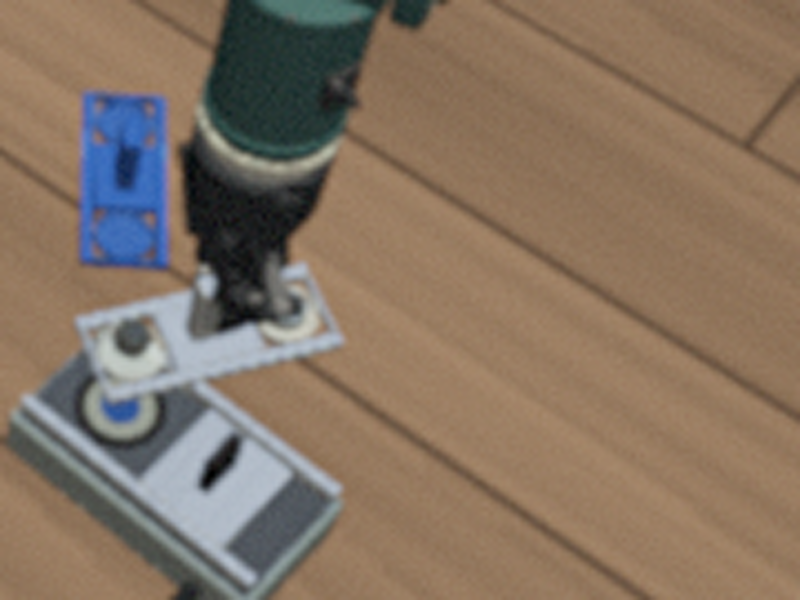

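View pics/side8c.png

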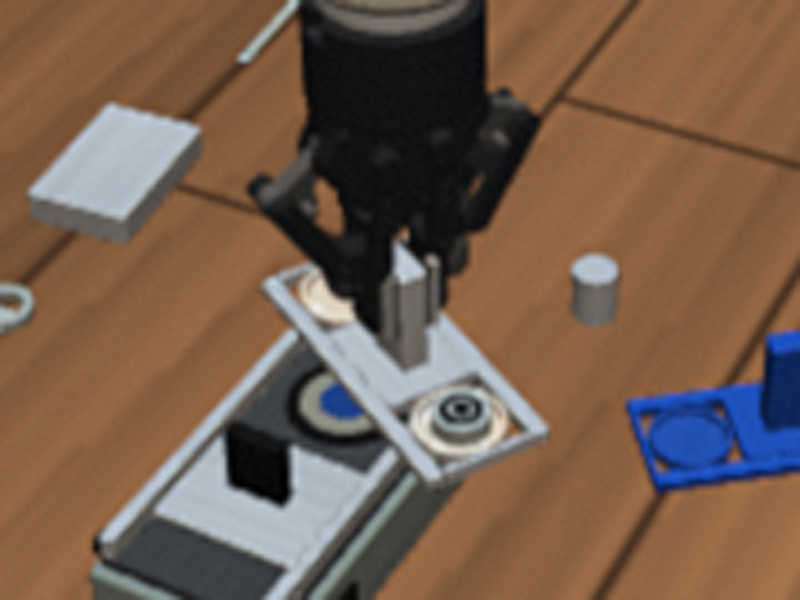

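The scene crop shows the ball in its pocket at crop (131,337), about (389.4,265.7), and the bearing at (290,310). In the side view the fingers hide the ball.

Run:
```python
from h import *
import pickle
d=pickle.load(open('c8.pkl','rb'));S=d['scene'];D=d['side'];W=d['wrist']
k=800/180
cs=lambda u,v:(360+u/k-.4,190+v/k-.4);ci=lambda u,v:(220+u/k-.4,230+v/k-.4)
g=cv2.cvtColor(S['pixels'],cv2.COLOR_RGB2GRAY).astype(float)[255:280,380:400]
print(g[4:18].astype(int))
w=np.clip(110-g,0,None);w[:5]=0;w[15:]=0;w[:,:4]=0;w[:,15:]=0
ys,xs=np.mgrid[255:280,380:400];u=(w*xs).sum()/w.sum();v=(w*ys).sum()/w.sum()
print('ball px',u,v,'->',onz(S,u,v,.127),onz(S,*cs(131,337),.127),'lens',[515.2,161.3])
def tri(a,b):
    A=B=0
    for c,p in((S,a),(D,b)):
        o,q=ray(c,*p);q/=np.linalg.norm(q);P=np.eye(3)-np.outer(q,q);A=A+P;B=B+P@o
    return np.linalg.solve(A,B).round(4)
print('corners',tri(cs(112,400),ci(265,283)),tri(cs(300,265),ci(430,485)),tri(cs(343,340),ci(547,435)) )
print('corners alt',tri(cs(300,265),ci(547,435)),tri(cs(343,340),ci(430,485)))
print('scene@.119',[onz(S,*cs(*p),.119).round(4)[:2] for p in((78,320),(300,265),(343,340),(112,400))])
print('pocket/race wrist',onz(W,315,190,.124))
```

```text
[[122 132 134 140 143 156 164 170 176 183 186 184 184 187 189 185 186 185
  185 184]
 [147 162 172 170 176 181 182 182 183 187 185 166 156 160 167 177 182 187
  185 185]
 [175 181 185 179 182 187 181 161 150 153 149 127 117 121 139 168 184 188
  188 187]
 [183 186 176 161 161 170 165 129 103 104  99  98 101 112 129 159 181 187
  189 189]
 [156 153 142 140 150 154 129 104  85  85  84  87 102 127 140 152 174 187
  189 190]
 [130 129 143 155 161 144  98  86  85  89  86  89  95 125 150 148 162 184
  186 191]
 [141 133 161 171 170 133  85  78  86  83  89  85  87 107 145 157 158 178
  186 189]
 [153 140 162 183 180 140  85  68  79  87  90  81  81 106 147 164 161 169
  184 187]
 [161 154 173 192 192 157  90  59  72  77  83  77  93 141 181 182 161 162
  174 187]
 [154 160 182 196 197 171 124  76  64  64  64  77 115 174 203 193 170 161
  169 185]
 [144 166 181 197 198 189 168 133  96  83  88 114 160 194 208 204 189 170
  163 182]
 [133 162 179 195 198 197 192 181 164 147 148 168 186 201 206 206 197 171
  157 170]
 [126 160 177 189 195 197 197 197 192 186 187 190 196 195 201 201 192 169
  155 163]
 [117 152 171 169 182 197 197 195 195 196 196 197 197 197 197 183 161 150
  147 152]]
ball px 389.03931623931624 265.85897435897436 -> [0.51290059 0.15837876 0.127     ] [0.51174738 0.15761294 0.127     ] lens [515.2, 161.3]
corners [0.5494 0.1731 0.1198] [0.4165 0.2244 0.1224] [0.4008 0.2308 0.1166]
corners alt [0.3934 0.2006 0.1165] [0.423  0.2518 0.1191]
scene@.119 [array([0.5191, 0.1239]), array([0.3945, 0.2005]), array([0.4225, 0.2513]), array([0.5498, 0.1739])]
pocket/race wrist [0.43000068 0.21291956 0.124     ]
```

Scene-camera comparison: ball at (512.9,158.4) and lens at (514.0,161.6), so the ball sits about (-1.5,-3) mm off. Tray top is about 119 mm, as expected. A slow correction of (+2,+3) next.

```bash
python3 -m jog '[[0,0.3,0,0,0],[0.3,0.7,0,0,0],[0.6,1.1,0,0,0],[0.9,1.5,0,0,0],[1.2,1.9,0,0,0],[1.5,2.3,0,0,0],[1.7,2.6,0,0,0],[1.9,2.8,0,0,0],[2,3,0,0,0],[2,3,0,0,0]]' 60
python3 -m jog '[[0,0,0,0,0],[0,0,0,0,0],[0,0,0,0,0],[0,0,0,0,0],[0,0,0,0,0],[0,0,0,0,0],[0,0,0,0,0],[0,0,0,0,0],[0,0,0,0,0],[0,0,0,0,0]]'
python3 - <<'E'
from h import *
def ball(c):
    g=cv2.cvtColor(c['pixels'],cv2.COLOR_RGB2GRAY)[250:285,375:405]
    m=np.zeros(g.shape,np.uint8);m[7:21,7:21]=(g[7:21,7:21]<125)
    n,l,st,ce=cv2.connectedComponentsWithStats(m,connectivity=4);i=1+np.argmax(st[1:,4])
    return ce[i]+[375,250],st[i]
import pickle
o=pickle.load(open('c8.pkl','rb'))['scene'];p,s=ball(o);print('before',p,s,onz(o,*p,.127))
c=cam('scene');p,s=ball(c);print('after',p,s,onz(c,*p,.127))
x=cv2.resize(c['pixels'][245:290,365:425,::-1],(800,600),interpolation=cv2.INTER_CUBIC);cv2.imwrite('pics/s9.png',x)
c=cam('side','side9.png');print(bot.read_state()['tool_pos'],bot.read_state()['joint_vel'].round(4))
x=cv2.resize(c['pixels'][280:345,270:350,::-1],(738,600),interpolation=cv2.INTER_CUBIC);cv2.imwrite('pics/d9.png',x)
E
```

```text
time: 21.05
tool_pos: [0.475, 0.1908, 0.1613]
tcp_rot: [-1.526, 0.437, -0.437]
wrist_force: [-0.4, -0.5, -3.9]
width: 0.158
time: 22.3
tool_pos: [0.475, 0.1908, 0.1613]
tcp_rot: [-1.526, 0.437, -0.437]
wrist_force: [0.9, -0.4, -3.1]
width: 0.153
before [389.52727273 265.25454545] [11 11  8  9 55] [0.51050503 0.15817787 0.127     ]
after [389.89830508 266.30508475] [11 12  9  9 59] [0.51247455 0.16093192 0.127     ]
[0.47495832 0.19077035 0.16126447] [ 0.0009 -0.0001  0.      0.0003 -0.0017 -0.0019]
```

View pics/s9.png

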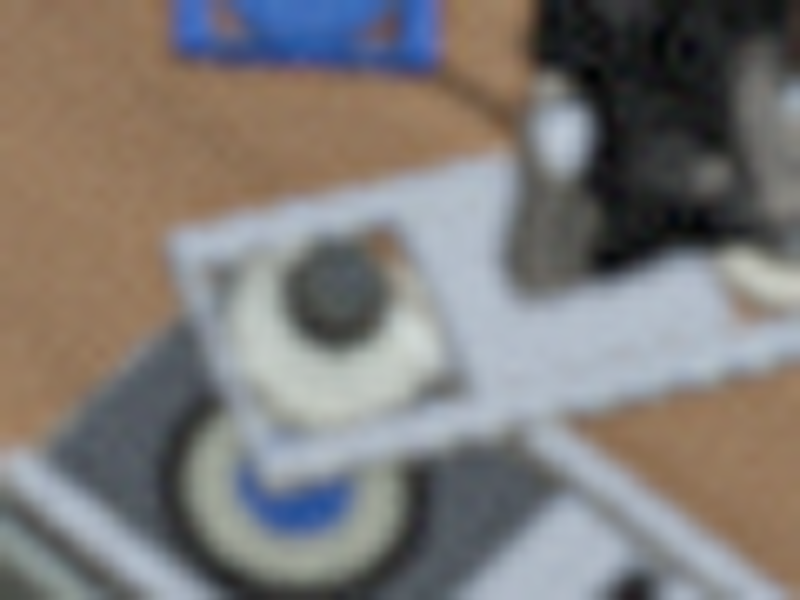

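View pics/d9.png

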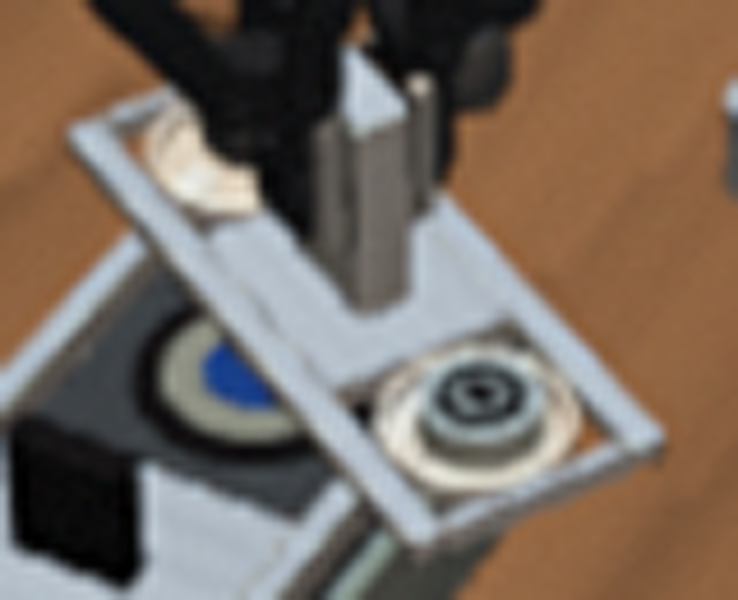

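The ball moved with the tray: s9 crop (336,290), ball at (512.5,160.9) against the lens at (514.0,161.6) in the same camera. One last nudge of (+1,+1), then a final check.

```bash
python3 -m jog '[[0.2,0.2,0,0,0],[0.4,0.3,0,0,0],[0.6,0.5,0,0,0],[0.8,0.7,0,0,0],[1,0.9,0,0,0],[1,1,0,0,0],[1,1,0,0,0],[1,1,0,0,0],[1,1,0,0,0],[1,1,0,0,0]]' 60
python3 -m jog '[[0,0,0,0,0],[0,0,0,0,0],[0,0,0,0,0],[0,0,0,0,0],[0,0,0,0,0],[0,0,0,0,0],[0,0,0,0,0],[0,0,0,0,0],[0,0,0,0,0],[0,0,0,0,0]]'
python3 - <<'E'
from h import *
from scipy.spatial.transform import Rotation as R
c=cam('scene','scene10.png')
g=cv2.cvtColor(c['pixels'],cv2.COLOR_RGB2GRAY)[250:285,375:405]
m=np.zeros(g.shape,np.uint8);m[7:22,7:22]=(g[7:22,7:22]<125)
n,l,st,ce=cv2.connectedComponentsWithStats(m,connectivity=4);i=1+np.argmax(st[1:,4]);p=ce[i]+[375,250]
print(p,st[i],onz(c,*p,.127))
s=bot.read_state();print(s['tool_pos'],R.from_rotvec(s['tcp_rot']).as_matrix()[:,1])
E
```

```text
time: 23.65
tool_pos: [0.476, 0.1917, 0.1613]
tcp_rot: [-1.526, 0.437, -0.437]
wrist_force: [-0.3, -0.2, -3.3]
width: 0.159
time: 24.9
tool_pos: [0.476, 0.1918, 0.1613]
tcp_rot: [-1.526, 0.437, -0.437]
wrist_force: [1.0, -0.1, -3.1]
width: 0.154
[390.03389831 266.81355932] [11 13  9  9 59] [0.51350456 0.16217501 0.127     ]
[0.47596145 0.1917492  0.16125667] [-5.34432937e-05 -1.61860377e-05 -9.99999998e-01]
```

View pics/scene10.png

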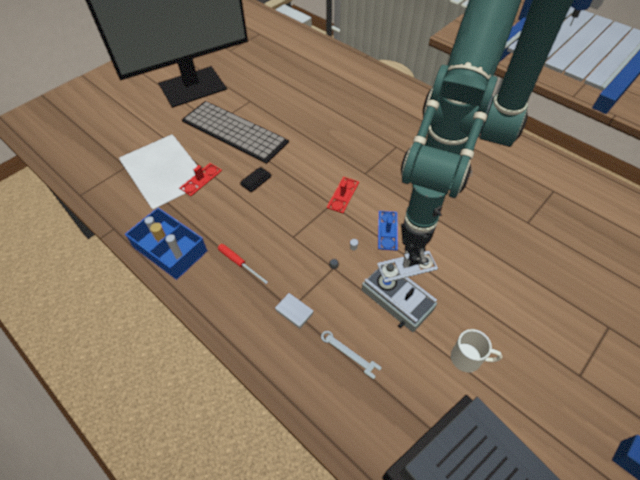

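The ball is at (513.5,162.2) against the lens at (514.0,161.6), so under 1 mm apart in the same camera. The tool is vertical and still, and the rest of the bench looks unchanged. Handing in.

```bash
python3 -c "
from workcell import bot
print(bot.finish_job())"
```

```text
the job is handed in; nothing more can be done
None
```

I slid the shutter to its end stop, then lifted the silver tray by its grip and carried it over the lens. I handed the job in at about 25 s with the tray still held; no verdict was reported.

**Last checks:**
- **Shutter:** the wrist force rose to 20 N at the stop. The tab ended at y = 237.5 mm, against 236.3 mm expected for full travel.
- **Ball over lens:** within about 1 mm, comparing ball and lens in the scene camera.
- **Height:** the ball is about 75 mm above the glass. This comes from the lift height; the tray's top measured about 119 mm from two views, as expected.
- **Level and clear:** the tool is vertical and still. The tray's underside is about 20 mm above the shutter tab.
- **Parts and bench:** the ball was in its pocket in the last picture. The bearing was in its pocket when last checked up close, just before a final 1.4 mm nudge. Nothing else looked moved.

**Disagreements:**
- At the end only the scene camera could see the ball, because the fingers hid it in the side view. The other cameras place the lens up to 2 mm differently.
- An early wrist-camera picture put the shutter about 8 mm off in x. I set it aside because the scene and side views agreed with each other, and a later wrist picture agreed with them on the lens.

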